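# Clip the glare shield on the curing light

## Task

Fit the slotted glare shield, which has a finger tab to hold it by, to the dental curing light that leans in its charger: slip it sideways through its open slot onto the thin neck of the light guide, then slide it down the guide until its collar is on the thick ferrule and its disc sits flat against the shoulder of the white handle, and let go. Do not bump the lens head at the tip, and leave the other things on the table where they are.

Things in the scene. Friction and masses are not known exactly. Their poses are not given: they have to be found in the camera images.
- shield_grip (a point): Middle of the glare shield's finger tab. Shield: rigid orange plastic, about 30 g, starts flat on the table, disc down. The tab is an upright fin, 24 mm along x, 10 mm thick along y, from 3 to 27 mm above the shield's underside (this point: 15 mm). Pinch it across y. Shield axes: z = collar axis, up as it lies; +x from tab to collar and on to the open mouth. Collar centre is 36 mm along +x.
- shield_seat (a point): Bore centre of the shield's C-collar, at the underside of its disc; axes as shield_grip. Disc 70 mm wide, 3 mm thick; a 20 mm wide tongue of it carries the tab. Collar: bore 17, outside 26, height 20 mm measured from the underside. The slot opens to +x: 12 mm wide at the bore, about 15 mm at 19 mm ahead of the bore's centre, then a V to 35 mm at the rim, 31 mm ahead.
- guide: Curing light's guide, a fixed steel rod on the white handle. Origin: centre of the handle's flat top (shoulder, 29 mm wide) where the disc must sit. z runs along the guide to the tip, leaning 30 degrees from vertical, roughly to the robot's right; x is square to it, pointing up and away from the lean side; y level. Along z: ferrule 14.5 mm thick from 0 to 24 mm, then a cone to 8 mm at 34 mm.
- neck (a point): Middle of the thin neck of the guide, 53 mm along the guide's z from the shoulder; axes as guide. The neck is 8 mm thick, from 34 to 72 mm, and is the only place where the shield's slot can pass: the ferrule is too thick for the slot but fits the bore. With its mouth to the guide's +x and its tab on the lower side (-x) the shield goes on from that side and hangs balanced.
- lens: Black round lens head at the tip of the guide, 20 mm across, 13 mm thick, bent 55 degrees towards the guide's +x, too wide for the collar's bore; not to be bumped. Its origin and axes are those of guide (the shoulder): the head's centre lies about 15 mm along x and 82 mm along z from there; it spans z 72 to 94 mm and x 3 to 26 mm.
- light: The curing light in its charger, one piece that does not move. Origin: centre of the underside of the white domed base, 128 mm wide, 56 mm high. The white handle, 31 to 39 mm thick, leans 30 degrees from the base towards the light's -x; its flat top (the shoulder) is 67 mm to -x of the origin and 173 mm up. A thin lead lies on the table behind (+x).
- dish: Bystander: square shallow blue silicone dish, 95 x 95 mm (116 over its two ears along x), 24 mm high; origin at the centre of its underside. It may lie on the left or the right, the shield on the other side.
- cast: Bystander: dental plaster cast with a tooth arch, 58 x 64 x 34 mm; origin at the centre of its underside.
- waxbox: Bystander: flat amber box of wax, 87 x 52 x 22 mm; origin at the centre of its underside.
- phone: Bystander: phone lying flat, 150 x 74 x 9 mm; origin at the centre of its underside.
- cup: Bystander: empty plastic cup, 76 mm in diameter at the rim, 95 mm tall; origin at the centre of its underside.
- blower: Bystander: dark rubber air blower with a red nozzle, standing, about 66 mm wide, 160 mm tall; origin at the centre of its underside.
- keyfob: Bystander: black car key fob with a ring, 66 x 38 x 14 mm; origin at the centre of its underside.
Not all that is in view belongs to the job. Of the things shaped like the part that bears shield_grip, the orange one is meant.

How it is judged:
On the way:
1. the shield's collar has been slipped round the thin part of the guide (z of shield_seat in the frame of guide between 0.01 and 0.056 m and x of shield_seat in the frame of guide between -0.006 and 0.006 m and y of shield_seat in the frame of guide between -0.006 and 0.006 m).
At the end, for the whole second after the job is handed in: The shield is on the guide's ferrule, collar up, its disc against the shoulder (bore's centre within 4 mm of the guide's axis, underside within 4 mm of the shoulder, collar axis within 8 degrees of the guide), and let go; every bystander is within 30 mm of where it stood (z of shield_seat in the frame of guide between -0.003 and 0.004 m and x of shield_seat in the frame of guide between -0.004 and 0.004 m and y of shield_seat in the frame of guide between -0.004 and 0.004 m and angle between the z axis of shield_seat and the z axis of guide, either way round below 0.14 rad and z of shield_grip in the frame of guide above 0.005 m and distance of each of dish, cast, waxbox, phone, cup, blower, keyfob from where it was at the start of the episode below 0.03 m); the robot touches nothing.
It fails at once if the lens head is bumped (more than 3 N) (contact force between lens and anything else above 3 N).
It fails at once if a bystander is shifted by more than 30 mm (distance of any of dish, cast, waxbox, phone, cup, blower, keyfob from where it was at the start of the episode above 0.03 m).
It also fails if it takes over 64 s, if anything falls off the work surface, if the arm or the gripper's body presses on something with over 40 N, if the wrist force passes 120 N, or if a joint passes its speed limit or range.

## Robot

A 6-joint arm with a two-finger parallel gripper is mounted at the origin on the work surface. World frame = base frame: x ahead of the robot, y to its left, z up, the work surface at z = 0. Lengths are in m, angles in rad, forces in N, time in s.
With the tool pointing down it reaches from about 0.325 to 0.85 m from the base axis. Payload 15.5 kg.
Tool frame: the origin (TCP) lies between the finger pads; the fingertips stand robot.finger_overhang ahead of it and the grasp point (between the pads) lies 5 mm behind it (robot.finger_overhang is the distance from the TCP to the fingertips, in m); z points along the fingers, y is the line along which they close (so a half turn about z gives the same grasp; the last joint's range is limited). The gripper opens to 91 mm and grips with 3 to 60 N. Pads are 32 mm wide; open, the fingers measure 118 mm over their backs; the gripper's body (76 mm by 178 mm) begins 60 mm behind the grasp point.
Start: joints at [1.111, 0.494, 1.345, -0, 1.302, -0.096], TCP at [0.222, 0.584, 0.228] pointing down, gripper open.
Joint ranges: [-2.91, 2.91], [-0.82, 2.16], [0.22, 2.67], [-1.22, 4.37], [0.12, 2.79], [-3.08, 3.08]. Speed limits (rad/s): [1.89, 1.89, 2.57, 3.01, 3.01, 3.01].

## Interface

Orientations are given as a unit quaternion [x, y, z, w].
In Python, from station import robot gives the robot as it stands. Calls block until the motion is done:
- robot.goto(position, orientation): joint-space move of the TCP to a pose.
- robot.move_l(position, attitude=None, velocity=0.15, until_force=None): straight line of the TCP; attitude=None keeps the orientation; velocity is the mean speed in m/s. With until_force (N) it stops when the force on the tool has changed by that much, and returns True; else False.
- robot.movej(angles): joint-space move.
- robot.grip(opening): finger opening in m; the grip force is fixed at half the most; returns when the fingers have stopped.
- robot.sleep(seconds).
- robot.solve_ik(position, orientation): joint angles nearest the present ones, or None.
- robot.read_camera(name): name is "scene" or "top" or "wrist"; returns (picture, depth): 384x512x3 uint8, red, green, blue; 384x512 float32, m along the optical axis (not along the pixel's ray), 0 where there is no reading.
- robot.calibration(name): a dict with "camera_matrix" (3x3 intrinsics, pixels), "rvec" (rotation vector, rad) and "tvec" (3), from world to camera coordinates, as OpenCV has them; the wrist camera has in their place "mount" (4x4, takes a point from camera to tool coordinates, whose origin is the TCP and whose axes are the flange's). Camera axes: x right, y down, z forward; pixel columns grow to the right and rows downward; lengths in m; the calibration is good to about 2 mm. A picture is of the moment at which its call begins: read the wrist's pose just before it. calibration takes no time and is no camera call.
A pose or a line that the arm cannot do raises robot.MotionError and nothing moves.
- robot.sign_off(): hands the job in; it is judged then, once.
Trained networks look in the newest picture that a camera, given by its name, has taken for a name from the list of things; names that differ only in an ending like _2 or _b are one class to them, and where a whole thing is asked for, a point or a joint stands for the part that bears it (a point fixed in the world has none). Each returns a list of dicts, best first, with "confidence" (0 to 1); they miss things now and then, are a little off and sometimes report something else, mostly with a low value. They report only what shows in the picture. A call takes as long as a camera call. They do not tell look-alikes from the thing itself.
- robot.cut_out(camera, query): "pixels" (384x512 bool, what is visible of it) and "box" ([left, top, width, height] in pixels, round what is visible of it).
Readings, each from a call of its own:
- robot.current_clock(): time.
- robot.current_q(): joint angles.
- robot.current_qvel(): joint speeds.
- robot.current_tau(): joint torques, N m.
- robot.current_tcp_pos(): TCP position.
- robot.current_ee_rot(): TCP orientation.
- robot.current_ft_force(): force on the tool from outside, world axes, zero at the start.
- robot.current_torque(): the same for the moment, N m.
- robot.current_gripper_width(): finger opening in m.
- robot.current_finger_force(): force on a finger pad.
Only numpy, scipy, OpenCV 4.12 (cv2) and the standard library are available. Lean on these libraries where they do the work, as an engineer would, in place of code of your own. Each camera call takes 0.05 s, during which the arm holds its last target. There are 200 camera calls.

## Working session

There is one attempt and no reset: what is moved stays moved. The work goes in short steps, each a Python script; the robot and the scene stay as the last script left them, time stands still between calls to the robot, and variables do not carry over. Pictures are saved under pics/ and viewed, at most 10 in all, crops included, and the job is handed in when it is done.

```bash
ls; mkdir -p pics
cat > h.py <<'E'
import numpy as np, cv2
from scipy.spatial.transform import Rotation as R
from station import robot
def cam(name):
    c=robot.calibration(name); K=np.array(c["camera_matrix"])
    if "mount" in c:
        T=np.eye(4);T[:3,:3]=R.from_quat(robot.current_ee_rot()).as_matrix();T[:3,3]=robot.current_tcp_pos()
        return K,T@np.array(c["mount"])
    T=np.eye(4);T[:3,:3]=cv2.Rodrigues(np.array(c["rvec"],float))[0];T[:3,3]=np.ravel(c["tvec"])
    return K,np.linalg.inv(T)
def shot(name):
    K,T=cam(name); im,d=robot.read_camera(name); return im,d,K,T
def cloud(d,K,T,m=None):
    v,u=np.nonzero((d>0) if m is None else (m&(d>0))); z=d[v,u]
    p=np.c_[(u-K[0,2])/K[0,0]*z,(v-K[1,2])/K[1,1]*z,z]
    return p@T[:3,:3].T+T[:3,3],u,v
def proj(P,K,T):
    q=(np.atleast_2d(P)-T[:3,3])@T[:3,:3]; return q[:,:2]/q[:,2:]*[K[0,0],K[1,1]]+[K[0,2],K[1,2]]
E
python3 - <<'E'
from h import *
for n in ["scene","top"]:
    im,d,K,T=shot(n); cv2.imwrite(f"pics/{n}0.png",im[:,:,::-1]); np.savez(f"{n}0.npz",im=im,d=d,K=K,T=T)
    print(n,T.round(3).tolist())
    for q in ["shield_grip","light","lens","dish","cast","waxbox","phone","cup","blower","keyfob"]:
        for r in robot.cut_out(n,q)[:3]:
            P,u,v=cloud(d,K,T,r["pixels"])
            if len(P): print(q,round(r["confidence"],2),r["box"],np.median(P,0).round(3),P.min(0).round(3),P.max(0).round(3),im[r["pixels"]].mean(0).astype(int))
print(robot.finger_overhang,robot.current_clock())
E
```

```text
pics
scene [[0.799, 0.507, -0.325, 0.924], [0.602, -0.683, 0.414, -0.514], [-0.012, -0.526, -0.85, 1.139], [0.0, 0.0, 0.0, 1.0]]
shield_grip 0.85 [209.4, 240.8, 25.6, 18.7] [ 0.531 -0.215  0.005] [ 0.488 -0.242 -0.001] [ 0.568 -0.171  0.032] [215  91  90]
shield_grip 0.7 [178.8, 215.2, 28.1, 19.1] [ 0.396 -0.207  0.005] [ 0.36  -0.247 -0.003] [ 0.431 -0.17   0.033] [209  66  63]
shield_grip 0.6 [173.1, 258.3, 28.1, 21.8] [ 0.483 -0.327  0.005] [ 0.431 -0.352 -0.003] [ 0.523 -0.285  0.033] [221 142  77]
light 0.8 [268.4, 169.9, 61.6, 52.7] [0.641 0.026 0.052] [ 0.491 -0.029 -0.004] [0.737 0.12  0.264] [183 179 171]
lens 0.7 [219.2, 181.1, 20.4, 20.0] [ 0.419 -0.026  0.02 ] [ 0.383 -0.062 -0.003] [0.45  0.011 0.041] [213 200 159]
lens 0.36 [268.6, 168.2, 7.9, 9.9] [ 0.581 -0.021  0.257] [ 0.57  -0.027  0.248] [ 0.589 -0.008  0.264] [72 73 71]
dish 0.62 [277.7, 114.7, 33.9, 30.8] [0.438 0.335 0.007] [ 0.381  0.28  -0.003] [0.501 0.385 0.032] [ 92 170 194]
cast 0.83 [219.0, 176.6, 19.7, 23.7] [ 0.418 -0.027  0.02 ] [ 0.372 -0.062 -0.001] [0.449 0.018 0.041] [215 201 161]
waxbox 0.89 [219
[... 1534 characters left out ...]
0.69 [246.4, 244.5, 26.4, 28.2] [ 0.415 -0.023  0.019] [ 0.38  -0.059 -0.003] [0.45  0.014 0.038] [201 193 161]
waxbox 0.93 [347.4, 143.2, 17.8, 30.0] [ 0.681 -0.33   0.021] [ 0.642 -0.358  0.002] [ 0.726 -0.305  0.027] [195 184  92]
phone 0.68 [196.0, 262.6, 29.7, 56.2] [0.347 0.107 0.009] [ 0.273  0.069 -0.004] [0.424 0.146 0.016] [80 74 73]
cup 0.68 [149.2, 128.8, 31.4, 30.3] [0.765 0.204 0.053] [ 0.714  0.162 -0.003] [0.796 0.237 0.098] [133 128 123]
blower 0.74 [299.7, 121.5, 22.6, 32.6] [ 0.73  -0.199  0.07 ] [ 0.713 -0.237 -0.003] [ 0.795 -0.174  0.156] [51 43 41]
keyfob 0.79 [124.8, 172.0, 19.0, 31.9] [0.641 0.312 0.013] [ 0.606  0.28  -0.002] [0.688 0.34  0.019] [83 80 79]
0.014 1.1
```

Run:
```python
import cv2
a=cv2.imread("pics/scene0.png")[100:340,140:400]; b=cv2.imread("pics/top0.png")[100:340,110:410]
cv2.imwrite("pics/both.png",cv2.hconcat([cv2.resize(a,(390,360)),cv2.resize(b,(400,360),interpolation=3)]))
```

```text
(no output)
```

View pics/both.png

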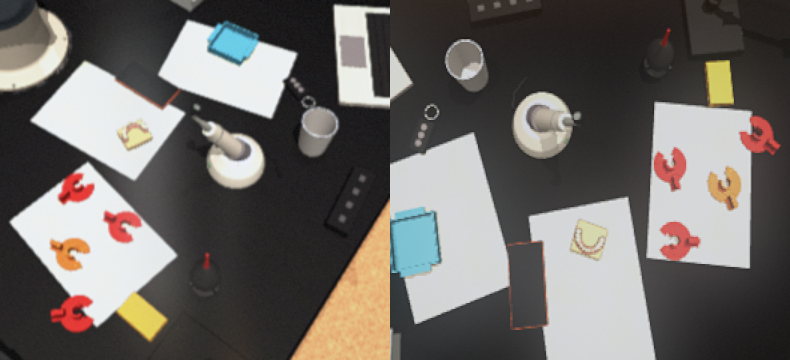

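Four shield-like things show. In the left (scene) panel the red ones are at (77,187), (122,227) and (72,314), and the orange one is at (70,253), which is full-picture (187,269) and world ≈(0.48,-0.325). I choose the orange. The light leans toward -y, with its black lens at top-picture (248,180).

```bash
cat >> h.py <<'E'
def down(yaw): # tool down, tool x at yaw
    return (R.from_euler('z',yaw)*R.from_euler('x',np.pi)).as_quat()
E
python3 - <<'E'
from h import *
print(np.array(robot.calibration("wrist")["mount"]).round(3).tolist(),np.array(robot.calibration("wrist")["camera_matrix"]).round(1).tolist())
print(R.from_quat(robot.current_ee_rot()).as_matrix().round(3).tolist())
# rough guide from scene cloud + top cloud
P=[]
for n in["scene0","top0"]:
    f=np.load(n+".npz"); p,u,v=cloud(f["d"],f["K"],f["T"]); P.append(p)
P=np.vstack(P); 
for z in np.arange(.06,.28,.02):
    m=(abs(P[:,0]-.6)<.12)&(abs(P[:,1]-.03)<.1)&(abs(P[:,2]-z)<.01); print(z,m.sum(),P[m].mean(0).round(3))
for yaw in np.arange(-np.pi,np.pi,np.pi/4):
    q=robot.solve_ik([.44,-.30,.30],down(yaw)); print(round(yaw,2),None if q is None else np.round(q,2))
E
```

```text
[[-0.001, -0.97, -0.242, 0.069], [1.0, -0.001, 0.001, -0.001], [-0.002, -0.242, 0.97, -0.156], [0.0, 0.0, 0.0, 1.0]] [[328.1, 0.0, 254.5], [0.0, 328.1, 186.9], [0.0, 0.0, 1.0]]
[[-0.935, 0.356, 0.0], [0.356, 0.935, 0.0], [0.0, 0.0, -1.0]]
0.06 620 [0.642 0.056 0.056]
0.08 188 [0.642 0.058 0.078]
0.1 100 [0.632 0.044 0.1  ]
0.12000000000000001 105 [0.624 0.035 0.12 ]
0.14 98 [0.617 0.026 0.14 ]
0.16000000000000003 131 [0.606 0.014 0.161]
0.18000000000000002 157 [0.601 0.007 0.177]
0.2 50 [ 0.59  -0.006  0.199]
0.22000000000000003 16 [ 0.582 -0.017  0.219]
0.24000000000000005 19 [ 0.575 -0.025  0.238]
0.26 112 [ 0.579 -0.019  0.257]
0.28 0 [nan nan nan]
-3.14 [-0.71  0.3   1.47  0.    1.38 -2.28]
-2.36 [-0.71  0.3   1.47  0.    1.38 -3.07]
-1.57 [-0.71  0.3   1.47 -0.    1.38  2.43]
-0.79 [-0.71  0.3   1.47 -0.    1.38  1.65]
0.0 [-0.71  0.3   1.47 -0.    1.38  0.86]
0.79 [-0.71  0.3   1.47 -0.    1.38  0.07]
1.57 [-0.71  0.3   1.47  0.    1.38 -0.71]
2.36 [-0.71  0.3   1.47  0.    1.38 -1.5 ]<stdin>:10: RuntimeWarning: Mean of empty slice.
  ret = um.true_divide(
```

```bash
cat >> h.py <<'E'
M=np.array(robot.calibration("wrist")["mount"])
def look(target,az,el,dist,flip=False):
    """tool pose so wrist cam sits at azimuth az, elevation el from target and looks at it"""
    b=np.array([np.cos(az)*np.cos(el),np.sin(az)*np.cos(el),np.sin(el)]); z=-b
    x=np.cross(z,[0,0,1.]); x/=np.linalg.norm(x); x=-x if flip else x
    C=np.eye(4); C[:3,:3]=np.c_[x,np.cross(z,x),z]; C[:3,3]=np.array(target)+dist*b
    T=C@np.linalg.inv(M); return T[:3,3],R.from_matrix(T[:3,:3]).as_quat()
E
python3 - <<'E'
from h import *
t=[.585,-.015,.20]
for az in (-100,-120,-130,-150,-170,170):
  for el in (35,45,60):
    for f in (0,1):
      p,q=look(t,np.radians(az),np.radians(el),.28,f); s=robot.solve_ik(p,q); print(az,el,f,p.round(2),None if s is None else np.round(s,2))
E
```

```text
-100 35 0 [ 0.57 -0.12  0.24] [-0.79  0.78  1.4   0.9   1.81 -0.81]
-100 35 1 [ 0.57 -0.09  0.29] [-0.62  0.5   1.4   0.63  1.59  2.59]
-100 45 0 [ 0.57 -0.11  0.26] [-0.75  0.68  1.4   0.82  1.73 -0.73]
-100 45 1 [ 0.57 -0.07  0.3 ] [-0.52  0.43  1.39  0.51  1.53  2.72]
-100 60 0 [ 0.57 -0.1   0.28] [-0.65  0.53  1.4   0.67  1.62 -0.58]
-100 60 1 [ 0.58 -0.04  0.31] [-0.34  0.37  1.36  0.28  1.46  2.94]
-120 35 0 [ 0.53 -0.11  0.24] [-0.91  0.66  1.76  1.05  1.53 -0.91]
-120 35 1 [ 0.55 -0.08  0.29] [-0.67  0.36  1.65  0.73  1.33  2.74]
-120 45 0 [ 0.54 -0.1   0.26] [-0.85  0.54  1.73  0.96  1.45 -0.75]
-120 45 1 [ 0.56 -0.06  0.3 ] [-0.55  0.31  1.58  0.56  1.31  2.95]
-120 60 0 [ 0.55 -0.09  0.28] [-0.71  0.39  1.66  0.77  1.35 -0.47]
-120 60 1 [ 0.57 -0.04  0.31] [-0.34  0.3   1.46  0.28  1.33 -3.02]
-130 35 0 [ 0.52 -0.1   0.24] [-0.96  0.61  1.94  1.15  1.41 -0.99]
-130 35 1 [ 0.54 -0.07  0.29] [-0.68  0.29  1.76  0.78  1.2   2.82]
-130 45 0 [ 0.52 -0.09  0.26] [-0.88  0.47  1.89  1.06  1.31 -0.78]
-130 45 1 [ 0.55 -0.06  0.3 ] None
-130 60 0 [ 0.53 -0.08  0.28] [-0.72  0.32  1
[... 536 characters left out ...]
70 35 1 [ 0.51 -0.03  0.29] [-0.42  0.06  2.09  0.83  0.52 -2.8 ]
-170 45 0 [ 0.49 -0.03  0.26] [-0.67  0.27  2.45  2.01  0.79 -1.12]
-170 45 1 [ 0.53 -0.02  0.3 ] [-0.32  0.08  1.9   0.38  0.71 -2.3 ]
-170 60 0 [ 0.51 -0.03  0.28] [-0.47  0.07  2.15  1.05  0.5   0.08]
-170 60 1 [ 0.55 -0.02  0.31] [-0.2   0.19  1.62  0.11  1.07 -1.99]
170 35 0 [0.48 0.   0.24] None
170 35 1 [ 0.51 -0.    0.29] [-0.07  0.05  2.1  -0.24  0.29 -1.27]
170 45 0 [0.49 0.   0.26] [-0.04  0.27  2.47  3.33  0.63 -1.66]
170 45 1 [ 0.53 -0.    0.3 ] [-0.09  0.08  1.9  -0.08  0.62 -1.44]
170 60 0 [ 0.5  -0.    0.28] [-0.08  0.06  2.16 -0.41  0.17  2.04]
170 60 1 [ 0.56 -0.01  0.31] [-0.11  0.19  1.62 -0.02  1.05 -1.5 ]
```

Run:
```python
from h import *
q0=robot.current_ee_rot(); p0=np.array(robot.current_tcp_pos())
robot.goto([.25,.50,.45],q0)
robot.goto([.42,-.26,.42],down(1.57))
print(robot.current_clock())
t=[.585,-.015,.20]
def take(n):
    im,d,K,T=shot("wrist"); np.savez(n+".npz",im=im,d=d,K=K,T=T); cv2.imwrite(f"pics/{n}.png",im[:,:,::-1])
p,q=look([.483,-.325,.01],np.radians(-60),np.radians(75),.27); 
print(robot.solve_ik(p,q))
for n,az in(("g1",-95),("g2",-135)):
    p,q=look(t,np.radians(az),np.radians(42),.30); robot.goto(p,q); robot.sleep(.3); take(n)
robot.goto([.44,-.28,.36],down(1.57)); 
p,q=look([.483,-.325,.01],np.radians(-145),np.radians(75),.28); robot.goto(p,q); robot.sleep(.3); take("s1")
ms=[(r["confidence"],r["pixels"]) for r in robot.cut_out("wrist","shield_grip")]
np.savez("s1m.npz",m=[m for c,m in ms]); print([c for c,m in ms],p,robot.current_clock())
a=[cv2.imread(f"pics/{n}.png") for n in("g1","g2","s1")]
cv2.imwrite("pics/trip.png",cv2.resize(cv2.vconcat([cv2.hconcat(a[:2]),cv2.hconcat([a[2],a[2]*0])]),(800,600),interpolation=cv2.INTER_AREA))
```

```text
4.8
[-0.78946259  0.88048033  1.03204353  0.1236748   1.72015223 -1.32638378]
[0.98, 0.87, 0.84, 0.79] [ 0.43656443 -0.3585324   0.11015934] 9.825
```

View pics/trip.png

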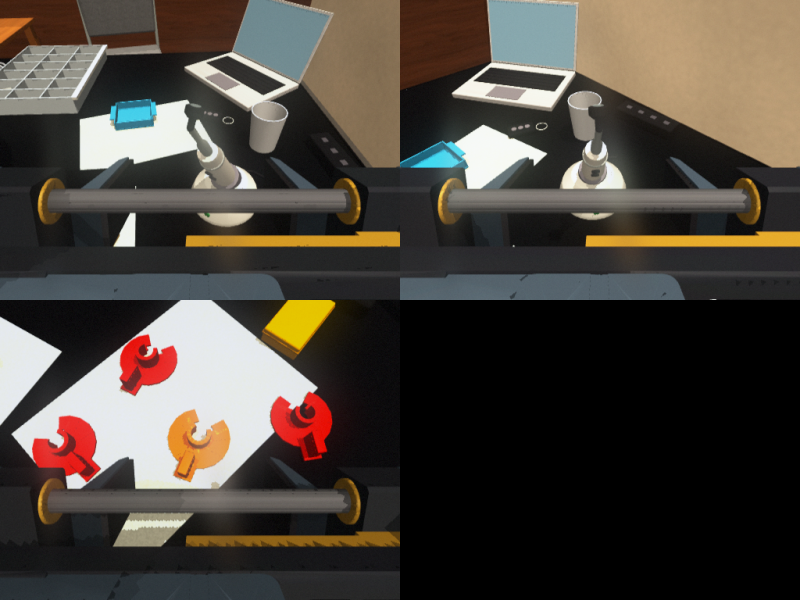

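All three views are clear. The crop confirms the orange shield at s1 panel (198,440), tab at (187,462), mouth facing up-right, with three red look-alikes round it. The guide shows with its lens at (195,110) in g1 and (598,115) in g2.

```bash
cat > fit.py <<'E'
from h import *
from scipy.optimize import least_squares
def frame(p): # s(3), azimuth, lean
    L=np.array([np.cos(p[3]),np.sin(p[3]),0]);up=np.array([0,0,1.]);s,c=np.sin(p[4]),np.cos(p[4])
    z=L*s+up*c;x=-L*c+up*s; return np.c_[x,np.cross(z,x),z]
PROF=np.array([[0,14.5],[.01,7.25],[24,7.25],[34,4],[72,4]])/1000
def res(p,P,free):
    q=(P-p[:3])@frame(p); r=np.hypot(q[:,0],q[:,1]); z=q[:,2]
    # distance to profile polyline (shoulder face, ferrule, cone, neck)
    pts=np.array([[0,7.25],[0,14.5]])/1000; segs=[((0,.00725),(0,.0145)),((0,.00725),(.024,.00725)),((.024,.00725),(.034,.004)),((.034,.004),(.072,.004)),((0,.0145),(-.012,.0165))]
    D=[]
    for a,b in segs:
        a=np.array(a);b=np.array(b);w=np.c_[z,r]-a;t=np.clip(w@(b-a)/((b-a)@(b-a)),0,1); D.append(np.hypot(*(w-t[:,None]*(b-a)).T))
    return np.min(D,0)
def fitg(P,p0):
    p=np.array(p0,float)
    for tol in(.012,.006,.004):
        q=(P-p[:3])@frame(p); m=(q[:,2]>-.010)&(q[:,2]<.066)&(np.hypot(q[:,0],q[:,1])<.022); 
        m&=res(p,P,1)<tol; s=least_squares(lambda x:np.r_[res(x,P[m],1),np.sqrt(m.sum())*.02*(x[4]-np.pi/6)],p,loss="soft_l1",f_scale=.001); p=s.x
    return p,m.sum(),np.sqrt((res(p,P[m],1)**2).mean())
if __name__=="__main__":
    C={n:(lambda f:cloud(f["d"],f["K"],f["T"])[0])(np.load(n+".npz")) for n in("g1","g2","scene0","top0")}
    C["g12"]=np.vstack([C["g1"],C["g2"]])
    for n,P in C.items():
        P=P[np.linalg.norm(P-[.59,-.01,.2],axis=1)<.09]
        if len(P)<30: print(n,len(P));continue
        b=min((fitg(P,[.60+dx,.0+dx,.176,a,.52]) for a in(-2.5,-2.2,-1.9,-1.6) for dx in(-.005,.005)),key=lambda t:t[2]-t[1]*1e-6)
        print(n,len(P),b[0].round(4),b[1],b[2].round(5))
        q=(P-b[0][:3])@frame(b[0]); m=(q[:,2]>.076); print("  lens",q[m].mean(0).round(4),q[m].min(0).round(3),q[m].max(0).round(3))
    f=np.load("s1.npz");ms=np.load("s1m.npz")["m"];hsv=cv2.cvtColor(f["im"],cv2.COLOR_RGB2HSV)
    for m in ms: print(np.median(hsv[m],0),cloud(f["d"],f["K"],f["T"],m)[0].mean(0).round(3))
E
python3 fit.py
```

```text
g1 2073 [ 0.596   0.0025  0.1732 -2.2262  0.5247] 892 0.00049
  lens [ 0.011  -0.0028  0.0862] [-0.002 -0.011  0.076] [0.023 0.009 0.094]
g2 1783 [ 0.5965  0.0023  0.1733 -2.2393  0.528 ] 774 0.00049
  lens [0.0102 0.0007 0.0865] [-0.003 -0.009  0.076] [0.024 0.01  0.093]
scene0 277 [ 0.596   0.004   0.1741 -2.2668  0.5245] 114 0.00138
  lens [ 0.015  -0.0028  0.0848] [-0.001 -0.012  0.076] [0.025 0.007 0.094]
top0 320 [ 0.5973  0.0031  0.1726 -2.2337  0.525 ] 134 0.00105
  lens [0.0172 0.0009 0.0867] [ 0.002 -0.009  0.078] [0.025 0.01  0.094]
g12 3856 [ 0.5962  0.0025  0.1732 -2.232   0.527 ] 1666 0.0005
  lens [ 0.0106 -0.0011  0.0864] [-0.003 -0.011  0.076] [0.024 0.01  0.094]
[  1. 226. 232.] [ 0.57  -0.407  0.008]
[  0. 210. 232.] [ 0.398 -0.211  0.008]
[  0. 210. 233.] [ 0.528 -0.214  0.008]
[ 15. 183. 232.] [ 0.482 -0.322  0.007]
```

```bash
cat > sfit.py <<'E'
from h import *
from scipy.optimize import least_squares
def sfit(f,m,c0=(.482,-.322)):
    P=cloud(f["d"],f["K"],f["T"],m)[0]; z0=np.median(P[P[:,2]<.008,2])-.003
    h=P[:,2]-z0
    tab=P[(h>.0245)&(h<.031)]; col=P[(h>.0175)&(h<.0225)]; 
    t=cv2.minAreaRect(tab[:,:2].astype(np.float32)*1000)
    tc=np.array(t[0])/1000
    col=col[np.linalg.norm(col[:,:2]-tc,axis=1)>.018]
    # annulus fit: 8.5..13 mm
    def r(x):
        d=np.hypot(*(col[:,:2]-x).T); return np.r_[np.maximum(d-.0128,0)+np.maximum(.0087-d,0)]
    c=least_squares(r,col[:,:2].mean(0),loss="soft_l1",f_scale=.0005).x
    disc=P[(h>.001)&(h<.005)]; rr=np.hypot(*(disc[:,:2]-c).T)
    print("z0",z0.round(4),"tab",tc.round(4),t[1],t[2],len(tab),"top",np.median(tab[:,2]).round(4),"collar",c.round(4),len(col),"top",np.median(col[:,2]).round(4),"dist",np.linalg.norm(c-tc).round(4),"yaw",np.degrees(np.arctan2(*(c-tc)[::-1])).round(1))
    # full model fit: all high points inside shape
    def poly(x): 
        q=(P[:,:2]-x[:2])@np.array([[np.cos(x[2]),-np.sin(x[2])],[np.sin(x[2]),np.cos(x[2])]])
        d=np.hypot(*q.T); T=h>.0235; C=(h>.0175)&(h<.0225)&(q[:,0]>-.02); D=(h>.001)&(h<.0045)
        e=np.zeros(len(P)); e[T]=np.maximum(abs(q[T,0]+.036)-.012,0)+np.maximum(abs(q[T,1])-.005,0)
        e[C]=np.maximum(d[C]-.013,0)+np.maximum(.0085-d[C],0)
        s=D&(q[:,0]>-.03); e[s]=np.maximum(d[s]-.035,0)+np.maximum(.0085-d[s],0)+np.where((q[s,0]>0),np.maximum(.006-abs(q[s,1]),0),0)*(d[s]>.0085)
        return e
    x0=np.r_[c,np.arctan2(*(c-tc)[::-1])]
    s=least_squares(poly,x0,loss="soft_l1",f_scale=.0007,diff_step=1e-4); print("fit",s.x.round(4),np.degrees(s.x[2]).round(1),"tab",(s.x[:2]-.036*np.array([np.cos(s.x[2]),np.sin(s.x[2])])).round(4),s.cost)
    return s.x,z0
if __name__=="__main__":
    f=np.load("s1.npz"); sfit(f,np.load("s1m.npz")["m"][3])
    f2=np.load("s1.npz"); hsv=cv2.cvtColor(f["im"],cv2.COLOR_RGB2HSV)
    m=cv2.inRange(hsv,(8,80,60),(25,255,255))>0; m[int(384*.44*1.0):]&=True
    P,u,v=cloud(f["d"],f["K"],f["T"]); mm=np.zeros(m.shape,bool); k=np.linalg.norm(P-[.482,-.322,.01],axis=1)<.07; mm[v[k],u[k]]=True
    sfit(f,m&mm)
    for n in("top0","scene0"):
        f=np.load(n+".npz"); hsv=cv2.cvtColor(f["im"],cv2.COLOR_RGB2HSV); m=cv2.inRange(hsv,(8,80,60),(25,255,255))>0
        P,u,v=cloud(f["d"],f["K"],f["T"]); mm=np.zeros(m.shape,bool); k=np.linalg.norm(P-[.482,-.322,.01],axis=1)<.07; mm[v[k],u[k]]=True
        sfit(f,m&mm)
E
python3 sfit.py
```

```text
z0 -0.0003 tab [ 0.4559 -0.3272] (24.002931594848633, 10.624013900756836) 13.342170715332031 385 top 0.0266 collar [ 0.4908 -0.3193] 333 top 0.0197 dist 0.0358 yaw 12.8
fit [ 0.4909 -0.3192  0.2353] 13.5 tab [ 0.4559 -0.3276] 6.854493652086485e-07
z0 -0.0003 tab [ 0.4559 -0.3272] (24.002931594848633, 10.624013900756836) 13.342170715332031 385 top 0.0266 collar [ 0.4908 -0.3192] 348 top 0.0197 dist 0.0358 yaw 12.8
fit [ 0.491  -0.3192  0.2348] 13.5 tab [ 0.456  -0.3276] 4.3811499011739585e-06
z0 -0.0003 tab [ 0.4567 -0.3259] (22.834932327270508, 9.63284969329834) 11.020923614501953 28 top 0.0275 collar [ 0.4923 -0.3175] 26 top 0.0199 dist 0.0366 yaw 13.2
fit [ 0.4928 -0.3178  0.2238] 12.8 tab [ 0.4577 -0.3258] 2.5088084159910202e-05
z0 0.0006 tab [ 0.4709 -0.3258] (47.88046646118164, 10.15758228302002) 1.6331948041915894 18 top 0.0277 collar [ 0.4871 -0.3181] 10 top 0.0203 dist 0.018 yaw 25.3
fit [ 0.4912 -0.3167  0.2379] 13.6 tab [ 0.4562 -0.3252] 3.582700830264671e-05
```

```bash
cat > plan.py <<'E'
from h import *
from fit import frame
t=np.radians(8)
TS=np.eye(4); TS[:3,:3]=np.array([[np.cos(t),0,np.sin(t)],[0,-1,0],[np.sin(t),0,-np.cos(t)]]).T
TS[:3,3]=np.array([-.040,0,.025])+.005*TS[:3,2]
G=np.eye(4); gp=[.5962,.0025,.1732,-2.232,.525]; G[:3,:3]=frame(gp); G[:3,3]=gp[:3]
S=np.eye(4); yaw=.233; S[:3,:3]=R.from_euler('z',yaw).as_matrix(); S[:3,3]=[.4909,-.3192,0]
def pq(T): return T[:3,3],R.from_quat(R.from_matrix(T[:3,:3]).as_quat()).as_quat()
def tr(x,y,z):
    T=np.eye(4);T[:3,3]=[x,y,z];return T
def seat(x,y,z): return pq(G@tr(x,y,z)@TS)
def pick(z): return pq(S@tr(0,0,z)@TS)
E
python3 - <<'E'
from plan import *
for a in (pick(.1),pick(.0),pick(.22),seat(-.12,0,.044),seat(-.09,0,.044),seat(0,0,.044),seat(0,0,0)):
    s=robot.solve_ik(*a); print(a[0].round(3),None if s is None else np.round(s,2))
p,q=pick(.1); robot.goto(p,q); robot.grip(.04)
p,q=pick(0); print(robot.move_l(p,q,velocity=.08,until_force=5))
print(robot.current_tcp_pos(),p); robot.grip(0.0)
print(robot.current_gripper_width(),robot.current_finger_force())
p,q=pick(.2); robot.move_l(p,q,velocity=.2)
print(robot.current_gripper_width(),robot.current_finger_force(),robot.current_clock())
E
```

```text
[ 0.453 -0.328  0.12 ] [-0.81  0.5   1.71  0.16  0.87  0.43]
[ 0.453 -0.328  0.02 ] [-0.81  0.67  1.78  0.2   0.64  0.37]
[ 0.453 -0.328  0.24 ] [-0.81  0.35  1.57  0.13  1.16  0.48]
[ 0.492 -0.132  0.149] [-0.81  0.51  1.89  0.79  1.03 -0.67]
[ 0.508 -0.111  0.164] [-0.76  0.48  1.87  0.8   1.03 -0.61]
[ 0.556 -0.05   0.209] [-0.59  0.42  1.81  0.8   1.03 -0.4 ]
[ 0.569 -0.032  0.171] [-0.54  0.48  1.83  0.86  0.94 -0.45]
False
[ 0.45287119 -0.32850943  0.02048998] [ 0.45265794 -0.32827523  0.02004866]
0.009725748868719917 30.000168085098267
0.009829105355453518 29.9988654255867 14.775
```

Run:
```python
from plan import *
robot.goto(*seat(-.13,0,.06)); robot.move_l(*seat(-.085,0,.044),velocity=.1); robot.sleep(.3)
im,d,K,T=shot("wrist"); np.savez("a1.npz",im=im,d=d,K=K,T=T); 
print(robot.current_gripper_width(),robot.current_clock(),np.abs(robot.current_tcp_pos()-seat(-.085,0,.044)[0]).max())
hsv=cv2.cvtColor(im,cv2.COLOR_RGB2HSV); m=cv2.inRange(hsv,(8,80,60),(25,255,255))>0
P,u,v=cloud(d,K,T,m); q=(P-G[:3,3])@G[:3,:3]
k=(abs(q[:,0]+.085)<.06)&(abs(q[:,1])<.04)&(q[:,2]>.03)&(q[:,2]<.08); q=q[k]; print(k.sum())
D=q[(q[:,2]>.045)&(q[:,2]<.049)]; C=q[(q[:,2]>.060)&(q[:,2]<.067)]
for X in(D,C): print(len(X),X.mean(0).round(4),X.min(0).round(4),X.max(0).round(4)) if len(X) else 0
# plane of collar top / disc
print(np.histogram(q[:,2],bins=np.arange(.03,.08,.002)))
from fit import fitg
P=cloud(d,K,T)[0]; P=P[np.linalg.norm(P-[.59,-.01,.2],axis=1)<.09]; print(fitg(P,gp),gp)
# overlay predicted seat bore and guide axis
S2=G@tr(-.085,0,.044); o=im.copy()
a=np.linspace(0,2*np.pi,60); 
for r,z in((.0085,.02),(.013,.02),(.035,.003)):
    w=np.c_[r*np.cos(a),r*np.sin(a),z+0*a]@S2[:3,:3].T+S2[:3,3]
    cv2.polylines(o,[proj(w,K,T).astype(np.int32)],True,(0,255,0),1)
for r,z in((.00725,.0),(.00725,.024),(.004,.034),(.004,.07)):
    w=np.c_[r*np.cos(a),r*np.sin(a),z+0*a]@G[:3,:3].T+G[:3,3]
    cv2.polylines(o,[proj(w,K,T).astype(np.int32)],True,(0,255,255),1)
cv2.imwrite("pics/a1.png",cv2.resize(o[:,:,::-1],(800,600)))
```

```text
0.009972827828332856 16.85 0.00029691869467915466
10027
7780 [-0.0856  0.001   0.0473] [-0.1146 -0.0342  0.045 ] [-0.0542  0.0363  0.049 ]
1096 [-0.0909  0.0006  0.0642] [-0.1103 -0.0133  0.0601] [-0.0763  0.0151  0.067 ]
(array([   0,    0,    0,    0,    0,    0,    2,  195, 6514, 1133,   39,
         38,   47,   60,   62,   59,  334,  670,   54,   59,  541,  111,
         40,   49]), array([0.03 , 0.032, 0.034, 0.036, 0.038, 0.04 , 0.042, 0.044, 0.046,
       0.048, 0.05 , 0.052, 0.054, 0.056, 0.058, 0.06 , 0.062, 0.064,
       0.066, 0.068, 0.07 , 0.072, 0.074, 0.076, 0.078]))
(array([ 0.5963179 ,  0.00228803,  0.17303459, -2.23772844,  0.52857945]), np.int64(1924), np.float64(0.0004850245699760967)) [0.5962, 0.0025, 0.1732, -2.232, 0.525]
```

View pics/a1.png

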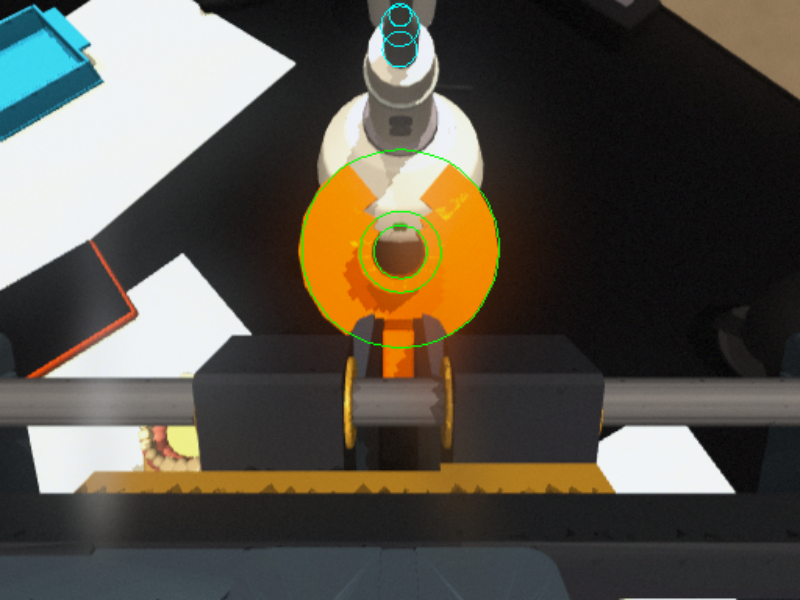

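The overlay matches: the shield's collar is at (400,250) and the guide at (400,35), with the mouth facing it. The disc sits about 0.9 mm toward +y, which I correct for, then insert.

Run:
```python
from plan import *
y=-.0009
print(robot.move_l(*seat(-.085,y,.044),velocity=.05))
f0=np.array(robot.current_ft_force())
F=lambda:(G[:3,:3].T@(np.array(robot.current_ft_force())-f0)).round(1)
for x in(-.03,-.012,0): print(x,robot.move_l(*seat(x,y,.044),velocity=.06,until_force=8),F(),robot.current_clock())
for z in(.034,.026,.02,.012): 
    h=robot.move_l(*seat(0,y,z),velocity=.04,until_force=10); print(z,h,F(),(G[:3,:3].T@(np.array(robot.current_tcp_pos())-seat(0,y,z)[0])).round(4),robot.current_clock())
    if h: break
im,d,K,T=shot("wrist"); cv2.imwrite("pics/b1.png",im[:,:,::-1])
```

```text
False
-0.03 False [-0.3 -0.5  1.7] 18.1667
-0.012 False [0.2 0.2 1.9] 18.6167
0 False [0.1 0.  1.6] 18.9667
0.034 False [0.5 0.5 2.1] [-0.0002  0.0002 -0.0004] 19.3667
0.026 False [ 0.8 -0.   1.2] [-0.      0.0002 -0.0002] 19.7167
0.02 False [-0.1  0.2  1.4] [-0.      0.0002 -0.0003] 20.0167
0.012 False [ 0.2 -0.1  0.4] [-0.0001  0.0002 -0.0003] 20.3667
```

View pics/b1.png

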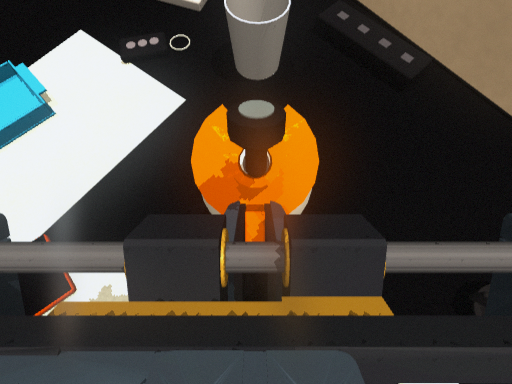

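The collar is round the rod at (257,160), centred, with low forces. Next I seat it, release and retreat.

Run:
```python
from plan import *
y=-.0009
f0=np.array(robot.current_ft_force())
h=robot.move_l(*seat(0,y,-.0015),velocity=.02,until_force=6)
print(h,(G[:3,:3].T@(np.array(robot.current_tcp_pos())-seat(0,y,0)[0])).round(4),(G[:3,:3].T@(np.array(robot.current_ft_force())-f0)).round(1))
robot.grip(.03); robot.sleep(.3)
p,q=seat(-.02,y,.05); robot.move_l(p,q,velocity=.08)
robot.move_l(*seat(-.10,y,.09),velocity=.12); robot.sleep(.3)
im,d,K,T=shot("wrist"); np.savez("c1.npz",im=im,d=d,K=K,T=T); cv2.imwrite("pics/c1.png",im[:,:,::-1])
hsv=cv2.cvtColor(im,cv2.COLOR_RGB2HSV); m=cv2.inRange(hsv,(8,80,60),(25,255,255))>0
P,u,v=cloud(d,K,T,m); q=(P-G[:3,3])@G[:3,:3]
q=q[(abs(q[:,0])<.06)&(abs(q[:,1])<.045)&(abs(q[:,2])<.05)]
D=q[(np.hypot(*q[:,:2].T)>.018)&(q[:,2]<.008)]; c=np.linalg.lstsq(np.c_[D[:,:2],np.ones(len(D))],D[:,2],rcond=None)[0]
print(len(D),"plane",c.round(4),D.min(0).round(4),D.max(0).round(4),robot.current_clock())
for n in("scene","top"):
    im,d,K,T=shot(n)
    for k in["dish","cast","waxbox","phone","cup","blower","keyfob"]:
        r=robot.cut_out(n,k)
        if r: print(n,k,r[0]["box"])
```

```text
True [-0.0002  0.     -0.0008] [0.3 0.1 5.6]
3808 plane [-0.0009 -0.0022  0.0028] [-0.0494 -0.035  -0.0005] [0.0253 0.0358 0.008 ] 23.9167
scene dish [277.6, 116.1, 35.7, 30.2]
scene cast [222.0, 180.1, 17.4, 19.4]
scene waxbox [218.3, 295.0, 36.1, 31.8]
scene phone [219.0, 136.9, 40.5, 35.4]
scene cup [338.8, 172.0, 27.8, 31.0]
scene blower [268.9, 265.8, 19.5, 29.0]
scene keyfob [329.1, 150.1, 15.1, 16.1]
top dish [106.2, 237.9, 40.3, 45.9]
top waxbox [347.8, 142.4, 18.8, 30.3]
top phone [195.3, 260.6, 27.3, 33.0]
top cup [151.9, 124.8, 30.1, 37.1]
top blower [299.2, 122.2, 25.2, 30.0]
top keyfob [127.2, 175.6, 13.3, 27.2]
```

View pics/c1.png

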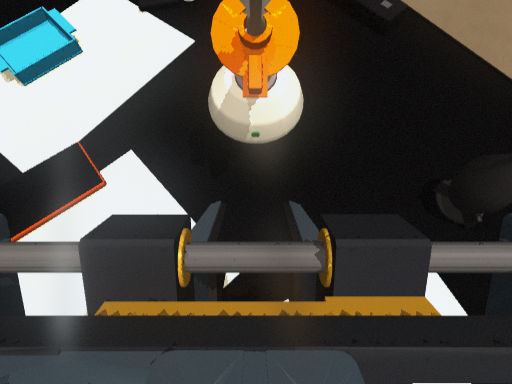

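The shield sits flat on the shoulder at (255,40): disc top 2.8 mm above the shoulder, tilt under 0.003, centred. The fingers are clear of it and the bystanders have not moved.

```bash
python3 -c "
from station import robot
print(robot.sign_off())"
```

```text
the job is handed in; nothing more can be done
None
```

The orange glare shield is fitted on the curing light's ferrule with its disc flat on the handle's shoulder and let go, the lens head was not bumped, the bystanders did not visibly move, and the job is handed in after about 24 s of the 64 s allowed (the sign-off call returned no verdict).

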